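# Present the next blade frame over the end of the ledge

## Robot

A 6-joint arm with a two-finger parallel gripper is mounted at the origin on a cart in front of the work surface, level with it; the furniture and walls round the work are solid. World frame = base frame: x ahead of the robot, y to its left, z up, the work surface at z = 0. Lengths are in m, angles in degrees, forces in N, time in s.
With the tool pointing down it reaches from about 0.35 to 0.875 m from the base axis. Payload 4.2 kg.
Tool frame: the origin (TCP) lies on the centre line of the jaws, within the pads' length; the fingertips stand 19 mm ahead of it and the grasp point (between the pads) is the TCP; z points along the fingers, y is the line along which they close (so a half turn about z gives the same grasp; the last joint's range is limited). The gripper opens to 87 mm and grips with 3 to 60 N. Pads are 19 mm wide; open, the fingers measure 117 mm over their backs; the gripper's body (75 mm by 190 mm) begins 51 mm behind the grasp point.
Start: joints at [87.009, 22.042, 0.453, 0, -68.411, -14.817], TCP at [0.191, 0.595, 0.242] pointing down, gripper open.
Joint ranges: [-179.83, 179.83], [-69.29, 118.12], [-61.27, 80.66], [-181.25, 117.63], [-171.15, -9.14], [-177.46, 177.46]. Speed limits (degrees/s): [159.86, 159.86, 180, 180, 180, 180].

## Interface

Orientations are given as a 3x3 rotation matrix whose columns are the frame's x, y, z axes.
In Python, from station import sense, capture, finish_job, search_frame, masks_of gives the robot as it stands.
- The arm moves only by the tool drive_tool, never from a script. Its argument "rows" is a list of rows, each a list of 7 numbers: the opening in per cent of the stroke, from 0 (shut) to 100 (fully open), then the shift along the world's x, y, z in mm, then the turn, a rotation vector about the world's x, y, z in rad. In form: [[fingers, dx, dy, dz, wx, wy, wz], ...]. A call has 1 to 5 rows; each row shifts and turns the commanded pose from where the row before left it; what a row does not reach is not made up. A row lasts 1/12 s, in which the tool goes at most 41.7 mm and 7.16 degrees, less where a joint would pass 70% of its speed; a pose out of reach is approached as far as the arm can. A call is refused whole if a number of a shift passes 41.7 or a number of a turn 0.125, either way. A call with a gripper value outside its range is refused whole. The fingers move at their own pace and stop on an object; the grip force is fixed at half the most. Time passes only in rows, so rows that do not move let the fingers close. It gives the time, the measured TCP pose, the force, the opening and the grip force at its end, in the units of the state.
- sense(): the state, without advancing time (a new reading comes with each control period).
- capture(name): name is "scene" or "top"; returns a dict with "frame" (420x560x3 uint8, red, green, blue), "z_map" (420x560 float32, m along the optical axis (not along the pixel's ray), 0 where there is no reading), "fx", "fy", "cx", "cy" (pixels), "R" (3x3) and "t" (3): a world point X has camera coordinates R X + t. Camera axes: x right, y down, z forward; pixel columns grow to the right and rows downward; lengths in m; the calibration is good to about 2 mm. A picture is of the moment at which its call begins.
- finish_job(): hands the job in; it is judged then, once.
Trained networks look in a picture, given as the dict that the camera call returned (one of the last four; its "shot" number tells which), for a name from the list of things; names that differ only in an ending like _2 or _b are one class to them, and where a whole thing is asked for, a point or a joint stands for the part that bears it (a point fixed in the world has none). Each returns a list of dicts, best first, with "p" (0 to 1); they miss things now and then, are a little off and sometimes report something else, mostly with a low value. They report only what shows in the picture. A call takes as long as a camera call.
- search_frame(label, picture): "xy" ([column, row] in pixels, amid what is visible of it).
- masks_of(label, picture): "region" (420x560 bool, what is visible of it) and "xy" ([column, row] in pixels, amid what is visible of it).
The state is a dict: "time_s": time; "joints": joint angles; "joint_velocities": joint speeds; "effort": joint torques, N m; "tcp_pos": TCP position; "ee_rot": TCP orientation; "wrist_force": force on the tool from outside, world axes, zero at the start; "moment": the same for the moment, N m; "gripper_width": opening from 0.0 (shut) to 1.0 (fully open); "gripper_force": force on a finger pad.
Only numpy, scipy, OpenCV 4.12 (cv2) and the standard library are available. Lean on these libraries where they do the work, as an engineer would, in place of code of your own. Each camera call takes 0.05 s, during which the arm holds its last target. There are 200 camera calls.

## Task

Two blade frames of the potato cutter lie on the low steel ledge; the one with the coarse open grid of large square holes is wanted next. Push it along the ledge until about a third of it hangs out over the end it lies nearer to, still square to the ledge, so that its edge can be taken later, and push the other one, with the finer mesh, straight back until it lies flat against the upstand at the back of the ledge, wholly on the ledge. Only push with the fingers: lift neither frame, let none fall, and leave the other things where they are.

Things in the scene. Friction and masses are not known exactly. Their poses are not given: they have to be found in the camera images.
- ledge: Low steel stand fixed on the table, 400 mm long (y), 180 mm deep (x). Origin: centre of its footprint at table height; z up, x to the back. Flat top 60 mm above the origin, y = -200 to +200 mm, x = -90 to +85 mm; ends and front open. Upstand along the back, 22 mm above the top, front face at x = +85 mm. A tall potato cutter stands to its left, a grinder motor behind: keep the arm clear of them.
- frame_coarse: Grey metal blade frame with a plain flat rim round an open grid of large square holes (about 6 by 6), the one wanted next; square plate 103 x 103 mm, 13 mm thick, about 0.2 kg, flat on the ledge near one of its ends (either one). Origin: centre of its underside; its sides are parallel to its x and y, and at the start its x and y point about as the ledge's do. It slides with ordinary friction and stops when no longer pushed.
- frame_slots: Grey metal blade frame with a stepped, notched rim round a fine mesh of small holes (many more than in the coarse frame), the one to push back; square plate 100 x 100 mm, 12 mm thick, about 0.2 kg, flat on the ledge near the other end. Origin: centre of its underside; axes as for the coarse frame.
- lock_ring: Bystander: notched metal ring, 73 mm across, 22 mm high, on the table beyond the left (+y) end of the ledge. Origin: centre of its underside.
- masking_tape: Bystander: roll of tape, 100 mm across, 25 mm high, flat on the table beyond the right (-y) end of the ledge. Origin: centre of its underside.
- spice_b: Bystander: spice jar with a lid, 44 mm across, 98 mm tall, standing on the table beyond the right (-y) end of the ledge near its back. Origin: centre of its underside.
- marker: Bystander: marker pen 135 mm long, 17 mm thick, lying on the table in front of the ledge. Origin: centre of its underside.
- plate_coarse: Bystander: round grinder plate 62 mm across, 8 mm thick, lying on the table under the ledge. Origin: centre of its underside.

How it is judged:
By the outcome, as a careful person would: the job done as asked, in the order asked, and still so for the second after the job is handed in, with the robot touching nothing.
It also fails if it takes over 51 s, if anything falls off the work surface, if the arm or the gripper's body presses on something with over 40 N, if the wrist force passes 120 N, or if a joint passes its speed limit or range.

## Working session

There is one attempt and no reset: what is moved stays moved. The work goes in short steps, Python scripts to look and compute and a tool call to move; the robot and the scene stay as the last step left them, time stands still between calls to the robot, and variables do not carry over. Pictures are saved under pics/ and viewed, at most 10 in all, crops included, and the job is handed in when it is done.

Besides the shell and the picture viewer there is one more tool, called in YAML: its name, and indented under it one key for each argument. drive_tool: Moves the arm, as the interface text tells. Its arguments: {"type":"object","properties":{"rows":{"type":"array"}},"required":["rows"]}

```bash
mkdir -p pics
cat > h.py <<'E'
from station import sense,capture,finish_job,search_frame,masks_of
import numpy as np,cv2
def cloud(c):
    z=c["z_map"];v,u=np.indices(z.shape)
    P=np.stack([(u-c["cx"])/c["fx"]*z,(v-c["cy"])/c["fy"]*z,z],-1)
    W=(P-np.array(c["t"]))@np.array(c["R"]);W[z==0]=np.nan
    return W
def save(c,n): cv2.imwrite("pics/"+n+".png",c["frame"][...,::-1])
E
python3 - <<'E'
from h import *
np.set_printoptions(precision=4,suppress=True)
for n in("scene","top"):
    c=capture(n);save(c,n+"0");W=cloud(c);np.save(n+"W.npy",W)
    print(n,"cam pos",-np.array(c["R"]).T@np.array(c["t"]))
    for l in("ledge","frame_coarse","frame_slots","lock_ring","masking_tape","spice_b","marker"):
        for m in masks_of(l,c)[:2]:
            p=W[m["region"]];p=p[~np.isnan(p[:,0])]
            if len(p)<5: continue
            pt=p
            if 'frame' in l: pt=p[abs(p[:,2]-np.median(p[:,2]))<.012]
            r=cv2.minAreaRect((pt[:,:2]*1000).astype(np.float32))
            print(l,round(m["p"],2),np.round(m["xy"]),"med",np.median(p,0),"lo",np.percentile(pt,1,0),"hi",np.percentile(pt,99,0),"rect",np.round(r[0],1),np.round(r[1],1),round(r[2],1))
E
```

```text
scene cam pos [ 0.2102 -0.8865  0.6917]
ledge 0.81 [298. 256.] med [ 0.551  -0.2301  0.0608] lo [ 0.4404 -0.3868  0.0015] hi [0.6403 0.0117 0.083 ] rect [ 570.9 -139.9] [499.2 232.5] 85.7
ledge 0.35 [319. 379.] med [ 0.4842 -0.4529  0.0232] lo [ 0.439  -0.4922  0.001 ] hi [ 0.5338 -0.3975  0.0273] rect [ 487.3 -444.1] [97.7 98.9] 3.9
frame_coarse 0.95 [299. 296.] med [ 0.5049 -0.3236  0.0723] lo [ 0.4553 -0.3663  0.0608] hi [ 0.5599 -0.2594  0.0754] rect [ 509.2 -306.3] [116.9 103.6] 84.0
frame_slots 0.77 [255. 210.] med [ 0.5286 -0.0713  0.0701] lo [ 0.4796 -0.1184  0.0599] hi [ 0.5801 -0.0156  0.075 ] rect [530.4 -66.1] [107.4 102.3] 88.0
frame_slots 0.61 [243. 188.] med [0.5536 0.0949 0.0199] lo [0.5159 0.0703 0.0081] hi [0.5804 0.1062 0.0249] rect [549.1  88.2] [38.1 67.7] 82.8
lock_ring 0.77 [241. 187.] med [0.5535 0.0957 0.0189] lo [0.5177 0.0767 0.0003] hi [0.5781 0.1395 0.0249] rect [547.3  80.2] [129.9  57.2] 60.6
masking_tape 0.92 [319. 379.] med [ 0.4839 -0.4501  0.0231] lo [ 0.4389 -0.4921  0.    ] hi [ 0.5339 -0.3969  0.0273] rect [ 487.3 -443.5] [97.6 99.9] 3.7
spice_b 
[... 696 characters left out ...]
9 ] lo [ 0.4832 -0.1145  0.0597] hi [ 0.584  -0.0138  0.0745] rect [533.1 -63.9] [102.2 100.4] 87.3
lock_ring 0.72 [195. 212.] med [0.5499 0.0679 0.0209] lo [0.517  0.0383 0.0001] hi [0.5826 0.1067 0.0252] rect [551.1  72. ] [67.2 65.8] 53.2
masking_tape 0.57 [429. 241.] med [ 0.4884 -0.4474  0.0226] lo [ 0.4428 -0.4871 -0.0004] hi [ 0.5371 -0.3919  0.0275] rect [ 490.2 -439.1] [99.  98.2] 60.9
spice_b 0.62 [427. 189.] med [ 0.5956 -0.4413  0.0949] lo [ 0.5761 -0.4718  0.0055] hi [ 0.6179 -0.431   0.1005] rect [ 597.8 -451.4] [43.5 44.1] 65.6
marker 0.59 [281. 268.] med [ 0.42   -0.1398  0.0133] lo [ 0.413  -0.2044  0.0051] hi [ 0.4283 -0.0761  0.0173] rect [ 419.9 -140. ] [132.2  15.4] 88.1
```

View pics/scene0.png

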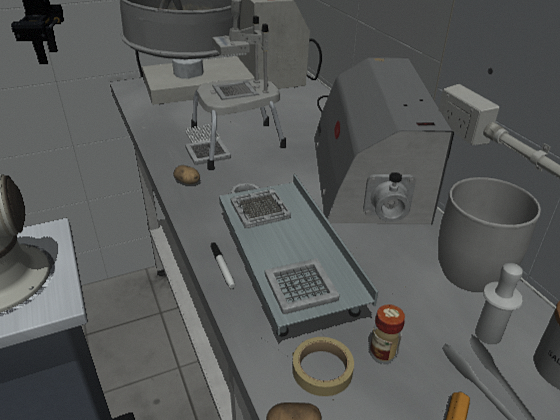

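View pics/top0.png

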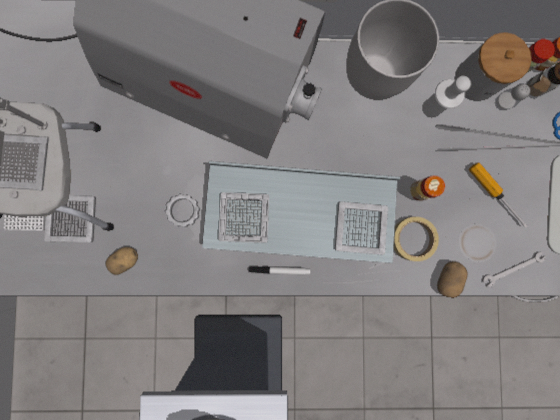

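The coarse frame (top view px ~[361,227]) is near the right (-y) end. The fine one (px ~[243,216]) is near the left end, with the marker in front at [281,270]. Next I fit the exact poses.

```bash
cat >> h.py <<'E'
def rect(p):
    # robust rect: min area over trimmed extents
    best=None
    for a in np.radians(np.arange(-15,15,.25)):
        R=np.array([[np.cos(a),np.sin(a)],[-np.sin(a),np.cos(a)]]);q=p@R.T
        lo,hi=np.percentile(q,.4,0),np.percentile(q,99.6,0)
        A=np.prod(hi-lo)
        if best is None or A<best[0]: best=(A,np.degrees(a),R.T@((lo+hi)/2)*1000,(hi-lo)*1000)
    return [np.round(x,2) for x in best[1:]]
def measure(names=("top","scene")):
    for n in names:
        c=capture(n);W=cloud(c);x,y,z=W[...,0],W[...,1],W[...,2]
        box=(x>.42)&(x<.68)&(y<.06)&(y>-.46)
        print(n,"t",sense()["time_s"])
        k=box&(z>.054)&(z<.0875)&(x>.42)
        lab=cv2.connectedComponents(k.astype(np.uint8),connectivity=4)[1]
        for nm in("frame_coarse","frame_slots"):
            for m in masks_of(nm,c)[:1]:
                g=cv2.dilate(m["region"].astype(np.uint8),np.ones((5,5)))>0
                kk=g&box&(z>.0675)&(z<.079)
                print(nm,round(m["p"],2),"yaw,ctr,size",*rect(W[kk][:,:2]),"ztop",np.percentile(z[kk],[5,50,95]).round(4))
        return_c=c
    return return_c
E
python3 - <<'E'
from h import *
measure()
for n in("top","scene"):
    W=np.load(n+"W.npy");x,y,z=W[...,0],W[...,1],W[...,2]
    box=(x>.42)&(x<.69)&(y<.06)&(y>-.42)
    k=box&(z>.0555)&(z<.0645); print(n,"ledge top",*rect(W[k][:,:2]),np.median(z[k]),k.sum())
    k=box&(z>.0785)&(z<.0865)&(x>.59); p=W[k]
    print("upstand",k.sum(),*rect(p[:,:2]))
    # line fits of ledge edges
    k=box&(z>.0555)&(z<.0645)
    for lo in np.arange(-.37,.02,.05):
        s=k&(y>lo)&(y<lo+.02)
        u=box&(z>.078)&(z<.0865)&(x>.59)&(y>lo)&(y<lo+.02)
        if s.sum()>5 and u.sum()>0: print(round(lo+.01,3),"front",x[s].min().round(4),"back",x[s].max().round(4),"ups",x[u].min().round(4),x[u].max().round(4))
    for lo in np.arange(.46,.64,.03):
        s=k&(x>lo)&(x<lo+.015)
        if s.sum()>5: print("x",round(lo+.0075,4),"y",y[s].min().round(4),y[s].max().round(4))
E
```

```text
top t 0.85
frame_coarse 0.68 yaw,ctr,size -5.0 [ 512.25 -308.7 ] [102.51 102.85] ztop [0.0689 0.0715 0.0741]
frame_slots 0.83 yaw,ctr,size -2.25 [533.27 -63.69] [100.66 100.64] ztop [0.0685 0.0713 0.0736]
scene t 1.0
frame_coarse 0.93 yaw,ctr,size -4.5 [ 509.21 -311.79] [102.68 104.64] ztop [0.0684 0.0725 0.0747]
frame_slots 0.58 yaw,ctr,size -1.75 [530.27 -66.78] [101.03 103.84] ztop [0.068  0.071  0.0742]
top ledge top -4.25 [ 542.53 -182.65] [174.61 396.73] 0.0592662517310488 13291
upstand 479 -4.5 [ 655.14 -191.31] [ 53.69 394.87]
-0.36 front 0.4401 back 0.6161 ups 0.6166 0.6213
-0.31 front 0.4442 back 0.621 ups 0.6204 0.625
-0.26 front 0.4483 back 0.624 ups 0.6243 0.6289
-0.21 front 0.4522 back 0.6289 ups 0.6278 0.6327
-0.16 front 0.4563 back 0.6332 ups 0.6317 0.6362
-0.11 front 0.4602 back 0.6841 ups 0.6354 0.6896
-0.06 front 0.4643 back 0.6397 ups 0.6394 0.6439
-0.01 front 0.4683 back 0.6433 ups 0.6428 0.6479
x 0.4675 y -0.3766 0.0225
x 0.4975 y -0.3794 0.0211
x 0.5275 y -0.3817 0.0188
x 0.5575 y -0.3845 0.016
x 0.5875 y -0.3867 0.0142
x 0.6175 y -0.3875 0.0123
scene ledge top -4.5 [ 560.56 -188.09] [217.66 397.75] 0.06073683653795106 9076
upstand 468 -4.5 [ 653.79 -194.8 ] [ 57.56 397.78]
-0.36 front 0.4378 back 0.6149 ups 0.6132 0.6198
-0.31 front 0.4412 back 0.619 ups 0.6167 0.623
-0.26 front 0.445 back 0.623 ups 0.6205 0.6269
-0.21 front 0.4494 back 0.6275 ups 0.6244 0.6301
-0.16 front 0.4529 back 0.6305 ups 0.6286 0.6351
-0.11 front 0.4565 back 0.6893 ups 0.6316 0.6897
-0.06 front 0.4609 back 0.6383 ups 0.6354 0.6416
-0.01 front 0.4642 back 0.6426 ups 0.64 0.6453
x 0.4675 y -0.3805 0.0213
x 0.4975 y -0.384 0.0187
x 0.5275 y -0.3855 0.022
x 0.5575 y -0.3882 0.0151
x 0.5875 y -0.3901 0.0105
x 0.6175 y -0.392 0.0097
```

Run:
```python
from h import *
s=sense();print(np.round(s["ee_rot"],3),s["tcp_pos"],s["gripper_width"])
W=np.load("sceneW.npy");W2=np.load("topW.npy")
for w in(W,W2):
    p=w.reshape(-1,3);p=p[~np.isnan(p[:,0])]
    k=(p[:,1]>.15)&(p[:,1]<.6)&(p[:,2]>.1)&(p[:,0]>.25);print("cutter",np.percentile(p[k],[0.5,99.5],axis=0).round(3))
    k=(p[:,1]>-.35)&(p[:,1]<.1)&(p[:,2]>.1)&(p[:,0]>.5);print("motor",np.percentile(p[k],[0.5,99.5],axis=0).round(3))
```

```text
[[ 0.952 -0.306 -0.   ]
 [-0.306 -0.952  0.   ]
 [-0.    -0.    -1.   ]] [0.1911086  0.5950451  0.24154554] 0.9977231152616015
cutter [[0.508 0.152 0.105]
 [1.063 0.599 0.38 ]]
motor [[ 0.699 -0.348  0.102]
 [ 1.06   0.096  0.485]]
cutter [[0.531 0.151 0.103]
 [0.903 0.384 0.277]]
motor [[ 0.696 -0.344  0.102]
 [ 0.954  0.098  0.249]]
```

drive_tool:
  rows:
    - [60,11,-37,0,0,0,-0.06]
    - [60,11,-37,0,0,0,-0.06]
    - [60,11,-37,0,0,0,-0.06]
    - [60,11,-37,0,0,0,-0.06]
    - [60,11,-37,0,0,0,-0.06]

```text
time_s: 1.52
tcp_pos: [0.2463, 0.4082, 0.2415]
ee_rot: [[0.818, -0.575, 0.0], [-0.575, -0.818, 0.0], [0.0, -0.0, -1.0]]
wrist_force: [0.8, 0.7, 0.3]
gripper_width: 0.704
gripper_force: 0.0
```

drive_tool:
  rows:
    - [60,11,-37,0,0,0,-0.06]
    - [60,11,-37,0,0,0,-0.06]
    - [60,11,-37,0,0,0,-0.06]
    - [60,15,-37.5,0,0,0,-0.06]
    - [60,15,-37.5,0,0,0,-0.06]

```text
time_s: 1.93
tcp_pos: [0.3091, 0.2222, 0.242]
ee_rot: [[0.612, -0.791, 0.001], [-0.791, -0.612, 0.001], [-0.0, -0.001, -1.0]]
wrist_force: [1.9, -0.1, -0.7]
gripper_width: 0.599
gripper_force: 0.0
```

drive_tool:
  rows:
    - [60,15,-37.5,0,0,0,-0.06]
    - [60,15,-37.5,0,0,0,-0.06]
    - [60,15,-37.5,0,0,0,-0.06]
    - [60,15,-37.5,0,0,0,-0.06]
    - [60,15,-37.5,0,0,0,-0.06]

```text
time_s: 2.35
tcp_pos: [0.3844, 0.0346, 0.2422]
ee_rot: [[0.35, -0.937, 0.002], [-0.937, -0.35, 0.001], [-0.0, -0.002, -1.0]]
wrist_force: [1.0, 0.8, 0.2]
gripper_width: 0.603
gripper_force: 0.0
```

drive_tool:
  rows:
    - [60,15,-37.5,0,0,0,-0.06]
    - [60,17,-34,0,0,0,-0.06]
    - [60,17,-34,0,0,0,-0.06]
    - [60,17,-34,0,0,0,-0.06]
    - [60,17,-34,0,0,0,-0.06]

```text
time_s: 2.77
tcp_pos: [0.4676, -0.1391, 0.2419]
ee_rot: [[0.056, -0.998, 0.001], [-0.998, -0.056, 0.0], [0.0, -0.001, -1.0]]
wrist_force: [1.0, 0.7, 0.3]
gripper_width: 0.6
gripper_force: 0.0
```

drive_tool:
  rows:
    - [60,17,-33,0,0,0,-0.046]
    - [60,17,-33,0,0,0,-0.045]
    - [60,15.5,-32,0,0,0,-0.045]
    - [60,0,0,-35,0,0,0]
    - [60,0,0,-35,0,0,0]

```text
time_s: 3.18
tcp_pos: [0.5188, -0.2373, 0.1722]
ee_rot: [[-0.079, -0.997, 0.006], [-0.997, 0.079, -0.001], [0.001, -0.006, -1.0]]
wrist_force: [-0.1, 0.7, -0.7]
gripper_width: 0.601
gripper_force: 0.0
```

drive_tool:
  rows:
    - [60,0,0,-35,0,0,0]
    - [60,0,0,-25,0,0,0]
    - [60,0,0,-18,0,0,0]
    - [60,0,0,-9,0,0,0]
    - [60,0,0,0,0,0,0]

```text
time_s: 3.6
tcp_pos: [0.5154, -0.2347, 0.0825]
ee_rot: [[-0.076, -0.997, -0.004], [-0.997, 0.076, 0.001], [-0.001, 0.005, -1.0]]
wrist_force: [-1.1, 0.0, 0.2]
gripper_width: 0.599
gripper_force: 0.0
```

Run:
```python
from h import *
s=sense();print(s["tcp_pos"],s["wrist_force"])
c=measure(("scene",));cv2.imwrite("pics/a.png",cv2.resize(c["frame"][150:360,180:430,::-1],None,fx=2.8,fy=2.8))
```

```text
[ 0.5153694  -0.23473336  0.08247489] [-1.09014428  0.01911716  0.18326225]
scene t 3.65
frame_coarse 0.7 yaw,ctr,size -4.75 [ 509.24 -311.87] [102.73 104.46] ztop [0.0683 0.0725 0.0748]
frame_slots 0.83 yaw,ctr,size -1.5 [528.46 -65.58] [ 96.5  102.53] ztop [0.068  0.0708 0.0741]
```

View pics/a.png

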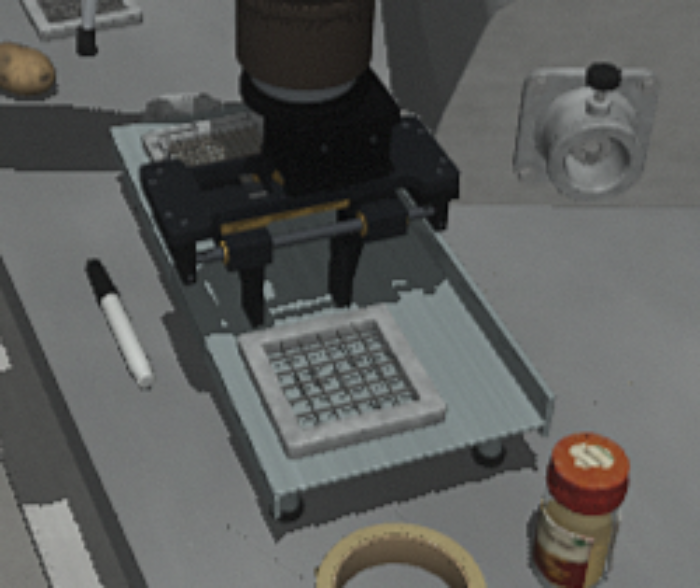

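The two fingers stand behind the frame's inner edge (crop px [255,320] and [342,300]), clear of it. I now push in -y along the ledge.

drive_tool:
  rows:
    - [60,-0.5,-6,0,0,0,0]
    - [60,-0.5,-6,0,0,0,0]
    - [60,-0.5,-6,0,0,0,0]
    - [60,-0.5,-6,0,0,0,0]
    - [60,-0.5,-6,0,0,0,0]

```text
time_s: 4.17
tcp_pos: [0.5143, -0.2657, 0.0851]
ee_rot: [[-0.076, -0.997, 0.001], [-0.997, 0.076, -0.0], [-0.0, -0.001, -1.0]]
wrist_force: [-0.2, 1.8, 1.1]
gripper_width: 0.601
gripper_force: 0.9
```

drive_tool:
  rows:
    - [60,-0.5,-6,0,0,0,0]
    - [60,-0.5,-6,0,0,0,0]
    - [60,-0.5,-6,0,0,0,0]
    - [60,-0.4,-5,0,0,0,0]
    - [60,-0.4,-4,0,0,0,0]

```text
time_s: 4.58
tcp_pos: [0.5117, -0.2926, 0.0845]
ee_rot: [[-0.076, -0.997, -0.0], [-0.997, 0.076, 0.0], [-0.0, 0.0, -1.0]]
wrist_force: [-0.3, 1.5, 0.3]
gripper_width: 0.604
gripper_force: 0.9
```

drive_tool:
  rows:
    - [60,0,0,0,0,0,0]

```text
time_s: 4.67
tcp_pos: [0.5116, -0.2929, 0.0844]
ee_rot: [[-0.077, -0.997, -0.0], [-0.997, 0.077, -0.0], [0.0, 0.0, -1.0]]
wrist_force: [-0.1, 0.3, 0.1]
gripper_width: 0.601
gripper_force: 0.0
```

Run:
```python
from h import *
s=sense();print(s["tcp_pos"],s["wrist_force"])
measure()
```

```text
[ 0.51163438 -0.29291038  0.08439148] [-0.14138111  0.25506092  0.10475745]
top t 4.7167
frame_slots 0.84 yaw,ctr,size -1.5 [534.11 -36.65] [100.68  47.33] ztop [0.0686 0.0714 0.0739]
scene t 4.8667
frame_coarse 0.62 yaw,ctr,size -4.25 [ 504.96 -355.35] [102.77 107.51] ztop [0.0684 0.0727 0.0748]
frame_slots 0.82 yaw,ctr,size -2.0 [529.58 -66.57] [ 99.48 102.94] ztop [0.0681 0.071  0.0742]
```

drive_tool:
  rows:
    - [60,-0.2,-3,0,0,0,0]
    - [60,-0.2,-3,0,0,0,0]
    - [60,-0.2,-3,0,0,0,0]
    - [60,-0.2,-2,0,0,0,0]
    - [60,0,0,0,0,0,0]

```text
time_s: 5.38
tcp_pos: [0.511, -0.3035, 0.0845]
ee_rot: [[-0.076, -0.997, 0.0], [-0.997, 0.076, -0.0], [0.0, -0.0, -1.0]]
wrist_force: [0.4, 0.3, 0.2]
gripper_width: 0.603
gripper_force: 0.0
```

drive_tool:
  rows:
    - [60,1,10,0,0,0,0]
    - [60,1,12,0,0,0,0]
    - [60,2,20,30,0,0,0]
    - [60,2,20,40,0,0,-0.12]
    - [60,0,30,20,0,0,-0.12]

```text
time_s: 5.8
tcp_pos: [0.5186, -0.2121, 0.1752]
ee_rot: [[-0.316, -0.949, 0.005], [-0.949, 0.316, -0.002], [0.001, -0.005, -1.0]]
wrist_force: [2.3, 0.1, 1.6]
gripper_width: 0.604
gripper_force: 0.0
```

Run:
```python
from h import *
s=sense();print(s["tcp_pos"],s["wrist_force"])
c=measure();W=cloud(c);k=masks_of("frame_coarse",c)[0]["region"]
cv2.imwrite("pics/b.png",cv2.resize(c["frame"][150:360,180:430,::-1],None,fx=2.8,fy=2.8))
```

```text
[ 0.51863311 -0.21205809  0.17515779] [2.31320523 0.0517242  1.59675628]
top t 5.85
frame_coarse 0.97 yaw,ctr,size -4.25 [ 507.04 -365.58] [102.37 100.76] ztop [0.0686 0.0714 0.0739]
scene t 6.0
frame_coarse 0.65 yaw,ctr,size -4.75 [ 504.19 -367.47] [102.89 104.23] ztop [0.0685 0.0724 0.0747]
frame_slots 0.78 yaw,ctr,size -1.5 [530.21 -66.95] [100.82 104.1 ] ztop [0.068  0.0711 0.0741]
```

View pics/b.png

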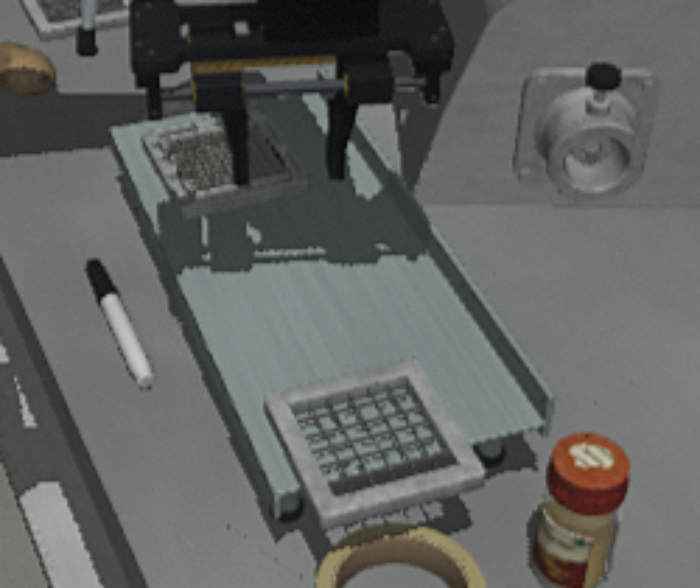

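The coarse frame overhangs the right end (crop px [375,440]) by about 34 mm and is square, with the fingers clear. Next is the fine frame.

drive_tool:
  rows:
    - [60,-6,14,0,0,0,-0.121]
    - [60,-6,14,0,0,0,-0.121]
    - [60,-6,14,0,0,0,-0.121]
    - [60,-6,14,0,0,0,-0.121]
    - [60,-6,14,0,0,0,-0.121]

```text
time_s: 6.57
tcp_pos: [0.4858, -0.1426, 0.1703]
ee_rot: [[-0.801, -0.599, -0.003], [-0.599, 0.801, -0.0], [0.002, 0.002, -1.0]]
wrist_force: [0.1, 0.1, 0.0]
gripper_width: 0.601
gripper_force: 0.0
```

drive_tool:
  rows:
    - [60,-6,14,0,0,0,-0.121]
    - [60,-6,14,0,0,0,-0.121]
    - [60,-6,14,0,0,0,-0.121]
    - [60,-6,14,0,0,0,-0.121]
    - [60,-4,14,0,0,0,-0.121]

```text
time_s: 6.98
tcp_pos: [0.4577, -0.0725, 0.1705]
ee_rot: [[-0.999, -0.038, -0.003], [-0.038, 0.999, -0.0], [0.003, -0.0, -1.0]]
wrist_force: [0.1, 0.3, 0.7]
gripper_width: 0.599
gripper_force: 0.0
```

drive_tool:
  rows:
    - [60,0,12,0,0,0,-0.121]
    - [60,0,0,0,0,0,0]

```text
time_s: 7.15
tcp_pos: [0.4583, -0.0598, 0.1707]
ee_rot: [[-0.997, 0.078, -0.002], [0.078, 0.997, -0.0], [0.002, -0.0, -1.0]]
wrist_force: [0.4, 1.1, -0.2]
gripper_width: 0.604
gripper_force: 0.0
```

drive_tool:
  rows:
    - [60,0,0,-30,0,0,0]
    - [60,0,0,-26,0,0,0]
    - [60,0,0,-18,0,0,0]
    - [60,0,0,-12,0,0,0]
    - [60,0,0,0,0,0,0]

```text
time_s: 7.57
tcp_pos: [0.4565, -0.0616, 0.0825]
ee_rot: [[-0.997, 0.075, -0.008], [0.076, 0.997, -0.001], [0.008, -0.002, -1.0]]
wrist_force: [-0.6, -0.7, -0.4]
gripper_width: 0.599
gripper_force: 0.0
```

Run:
```python
from h import *
s=sense();print(s["tcp_pos"],s["wrist_force"])
c=measure(("scene",))
cv2.imwrite("pics/c.png",cv2.resize(c["frame"][150:360,180:430,::-1],None,fx=2.8,fy=2.8))
```

```text
[ 0.4565445  -0.06160483  0.0824944 ] [-0.56835495 -0.73673594 -0.38597768]
scene t 7.6167
frame_coarse 0.58 yaw,ctr,size -4.25 [ 504.32 -367.49] [102.89 103.93] ztop [0.0682 0.0724 0.0746]
frame_slots 0.91 yaw,ctr,size -1.5 [530.28 -66.83] [101.2  103.77] ztop [0.068  0.071  0.0742]
```

View pics/c.png

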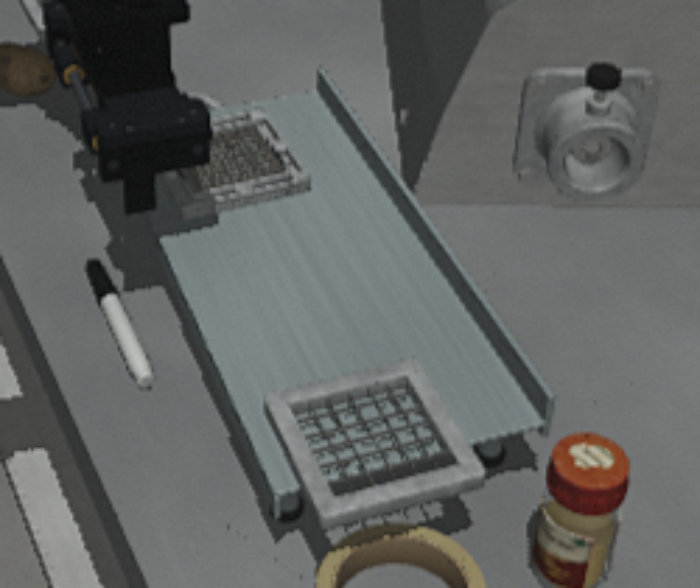

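The fingers stand in front of the fine frame's front edge (crop px [140,195]). Pushing straight back now.

drive_tool:
  rows:
    - [60,7,-0.6,0,0,0,0]
    - [60,6,-0.5,0,0,0,0]
    - [60,6,-0.5,0,0,0,0]
    - [60,6,-0.5,0,0,0,0]
    - [60,6,-0.5,0,0,0,0]

```text
time_s: 8.13
tcp_pos: [0.4905, -0.063, 0.0861]
ee_rot: [[-0.997, 0.076, 0.0], [0.076, 0.997, 0.0], [-0.0, 0.0, -1.0]]
wrist_force: [-1.7, 0.3, 1.0]
gripper_width: 0.6
gripper_force: 0.7
```

drive_tool:
  rows:
    - [60,6,-0.5,0,0,0,0]
    - [60,6,-0.5,0,0,0,0]
    - [60,6,-0.5,0,0,0,0]
    - [60,6,-0.5,0,0,0,0]
    - [60,5,-0.4,0,0,0,0]

```text
time_s: 8.55
tcp_pos: [0.5196, -0.0654, 0.0857]
ee_rot: [[-0.997, 0.076, 0.0], [0.076, 0.997, -0.0], [-0.0, -0.0, -1.0]]
wrist_force: [0.1, 1.0, 0.3]
gripper_width: 0.601
gripper_force: 0.6
```

drive_tool:
  rows:
    - [60,3,-0.2,0,0,0,0]
    - [60,2,-0.2,0,0,0,0]
    - [60,1,-0.1,0,0,0,0]
    - [60,1,-0.1,0,0,0,0]

```text
time_s: 8.88
tcp_pos: [0.5247, -0.0659, 0.0855]
ee_rot: [[-0.997, 0.076, -0.003], [0.076, 0.997, 0.0], [0.003, -0.0, -1.0]]
wrist_force: [-4.5, 1.7, 4.2]
gripper_width: 0.602
gripper_force: 2.5
```

drive_tool:
  rows:
    - [60,1,-0.1,0,0,0,0]
    - [60,0.5,0,0,0,0,0]
    - [60,0,0,0,0,0,0]

```text
time_s: 9.13
tcp_pos: [0.5247, -0.066, 0.0854]
ee_rot: [[-0.997, 0.077, -0.006], [0.077, 0.997, -0.0], [0.006, -0.0, -1.0]]
wrist_force: [-6.4, 1.9, 4.0]
gripper_width: 0.597
gripper_force: 3.2
```

Run:
```python
from h import *
s=sense();print(s["tcp_pos"],s["wrist_force"],s["moment"])
c=measure()
```

```text
[ 0.52474521 -0.06600081  0.08539759] [-6.41906996  1.94156593  3.95444077] [0.73749337 1.68563866 0.03750897]
top t 9.1833
frame_coarse 0.83 yaw,ctr,size -4.5 [ 507.31 -364.1 ] [102.53 102.77] ztop [0.0687 0.0714 0.074 ]
frame_slots 0.58 yaw,ctr,size -6.25 [611.8  -71.08] [ 58.35 103.28] ztop [0.0685 0.0717 0.0777]
scene t 9.3333
frame_coarse 0.55 yaw,ctr,size -4.75 [ 504.15 -367.43] [102.72 104.06] ztop [0.0684 0.0725 0.0747]
frame_slots 0.6 yaw,ctr,size -4.25 [583.77 -73.13] [105.61 108.54] ztop [0.0681 0.0712 0.0753]
```

drive_tool:
  rows:
    - [60,-8,0.6,0,0,0,0]
    - [60,-15,1,0,0,0,0]
    - [60,-25,2,0,0,0,0]
    - [60,-35,2,20,0,0,0]
    - [60,-35,2,40,0,0,0]

```text
time_s: 9.85
tcp_pos: [0.4132, -0.0593, 0.1348]
ee_rot: [[-0.997, 0.077, -0.007], [0.077, 0.997, -0.001], [0.007, -0.002, -1.0]]
wrist_force: [0.9, 0.6, 1.4]
gripper_width: 0.599
gripper_force: 0.0
```

drive_tool:
  rows:
    - [60,-10,20,40,0,0,0]
    - [60,0,0,0,0,0,0]

```text
time_s: 10.02
tcp_pos: [0.4101, -0.0393, 0.1799]
ee_rot: [[-0.997, 0.073, 0.015], [0.073, 0.997, 0.003], [-0.015, 0.004, -1.0]]
wrist_force: [1.5, 0.4, 0.3]
gripper_width: 0.596
gripper_force: 0.0
```

Run:
```python
from h import *
c=measure(("scene",));d=capture("top");measure(("top",))
for n,w in(("scene",cloud(c)),("top",cloud(d))):
    x,y,z=w[...,0],w[...,1],w[...,2]
    for lo in np.arange(-.115,-.03,.015):
        f=(z>.0685)&(z<.076)&(y>lo)&(y<lo+.015)&(x>.5)&(x<.66);u=(z>.079)&(z<.0865)&(y>lo)&(y<lo+.015)&(x>.6)&(x<.66)
        if f.sum()and u.sum():print(n,round(lo,3),"frame",x[f].min().round(4),np.percentile(x[f],97).round(4),"ups",x[u].min().round(4))
a=cv2.resize(c["frame"][165:285,200:340,::-1],(700,600),interpolation=2)
cv2.imwrite("pics/d.png",a)
cv2.imwrite("pics/e.png",cv2.resize(d["frame"][150:270,190:410,::-1],None,fx=3.6,fy=3.6,interpolation=2))
```

```text
scene t 10.0667
frame_coarse 0.81 yaw,ctr,size -4.75 [ 504.09 -367.75] [102.95 103.72] ztop [0.0685 0.0724 0.0747]
frame_slots 0.78 yaw,ctr,size -4.0 [585.34 -72.53] [102.36 106.43] ztop [0.0681 0.0712 0.0747]
top t 10.2667
frame_coarse 0.6 yaw,ctr,size -4.0 [ 507.28 -364.25] [102.55 102.97] ztop [0.0689 0.0715 0.0741]
frame_slots 0.79 yaw,ctr,size -4.25 [587.95 -70.  ] [101.49 100.51] ztop [0.0686 0.0714 0.0744]
scene -0.115 frame 0.5313 0.6314 ups 0.6326
scene -0.1 frame 0.5322 0.6333 ups 0.6333
scene -0.085 frame 0.5337 0.6341 ups 0.6351
scene -0.07 frame 0.5344 0.6355 ups 0.6359
scene -0.055 frame 0.5362 0.6362 ups 0.6367
scene -0.04 frame 0.5367 0.6374 ups 0.6378
top -0.115 frame 0.5348 0.6351 ups 0.6355
top -0.1 frame 0.5349 0.636 ups 0.6357
top -0.085 frame 0.5366 0.6372 ups 0.6373
top -0.07 frame 0.5386 0.6391 ups 0.6391
top -0.055 frame 0.5386 0.6391 ups 0.6397
top -0.04 frame 0.5406 0.6408 ups 0.6412
```

View pics/d.png

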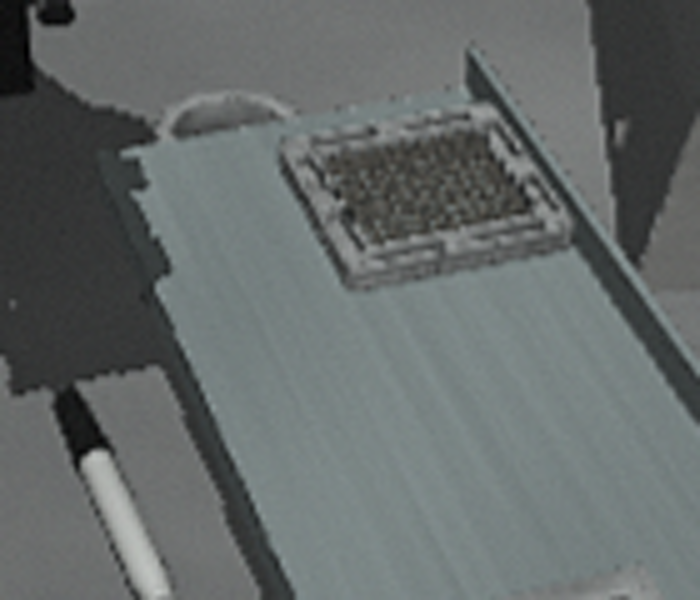

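View pics/e.png

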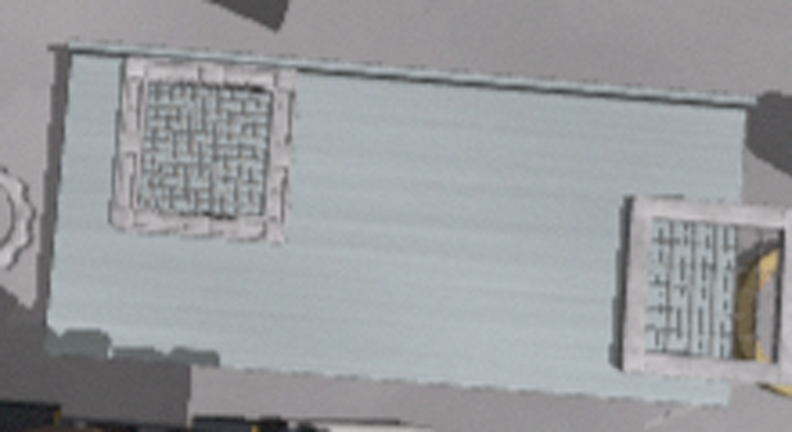

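The fine frame (crop px ~[205,150]) lies flat against the upstand and wholly on the ledge. The coarse frame hangs about 35 mm over the right end and is square, so I'm handing in.

```bash
python3 -c "
from h import *
print(finish_job())"
```

```text
the job is handed in; nothing more can be done
None
```

The job is handed in, with no verdict shown: the coarse frame hangs about 35 mm (a third) over the right end, square to the ledge, and the fine frame lies flat against the upstand, wholly on the ledge.

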